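# Hold a dose dial on its fourth click

## Task

Pull the drawer of the controlled-drugs cabinet out to its stop. Then take the sprung lever of the dose dial inside it by its knob and swing it forward four clicks, which brings the fourth dose cup under the opening in the clear deck, without running on to the fifth. Finish while still holding the lever on the fourth click, because it springs home if let go before the tablets are taken out; leave the containers standing round the cabinet where they are.

Things in the scene. Friction and masses are not known exactly. Their poses are not given: they have to be found in the camera images.
- dose_cabinet: small grey steel drawer cabinet bolted to the bench, 190 wide (y), 235 deep (x), 112 high; origin at the centre of its underside, its x axis points from front to back (the drawer slides out to its -x), y to its left seen from the robot, z up. It does not move.
- dose_drawer (a joint): how far the white-fronted drawer is out, m: 0 shut, 0.150 at its stop; may start a little ajar. It needs about 3 N to slide and stays where it is left. The front panel is 12 mm thick and 190 wide, its top 104 mm above the bench, its outer face 129.5 mm ahead of the cabinet's origin when shut; the drawer's sides reach only 54 mm above the bench, and nothing in it but the knob is higher than 70 mm.
- drawer_handle (a point): steel bow handle on the drawer front: a level round bar 11 mm thick and 96 mm long along the cabinet's y, on two stems; this point is the middle of the bar, 86 mm above the bench, its axis 50 mm ahead of the drawer's face
- dose_lever (a joint): angle of the dial lever, rad, counter-clockwise seen from above: 0 at home (lever points to the cabinet's left, +y), growing as the lever swings to the front (-x) and on to the right. One click is 0.3927 (22.5 degrees); the fourth is at 1.571 (lever points straight to the front); the mechanism ends at 2.356. A return spring drives it home over all notches when let go.
- vial_big: amber tablet vial with a white cap, 50 mm across, 88 tall, standing on the bench to the left of the drawer's path; origin at the centre of its underside; leave it alone
- bottle_white: white tablet jar, 50 mm across, 62 tall, standing on the bench to the right of the drawer's path; origin at the centre of its underside; leave it alone
- dropper_bottle: brown dropper bottle, 33 mm across, 76 tall, standing on the bench right of the drawer's path, nearer the robot than the jar; origin at the centre of its underside; leave it alone
- spindle (a point): the upright spindle of lever and dial, where it leaves the drawer's clear deck, 47 mm above the bench; 97 mm behind the drawer's outer face. A sprung roller drops into a notch of the star wheel at each click: the sideways push at the knob rises to about 10 N as the roller climbs out of a notch, sinks to 3 to 6 N as it drops into the next, and rises again beyond it.
- lever_knob: upright black round knob, 15 mm thick and 35 mm tall, spinning freely on the end of the lever, 50 mm from the spindle; origin on its axis at its underside, 63 mm above the bench, so its top is at 98 mm; the lever arm below it is 5 mm thick. It can be reached from above only when the drawer is out.

How it is judged:
On the way, in this order (a step that is already met when the one before it is completed fails the run):
1. the drawer is pulled out to its stop (within 8 mm), the lever still at home (value of joint dose_drawer above 0.142 m and value of joint dose_lever below 0.15 rad), for 0.2 s.
2. the lever stands on the fourth click in the robot's fingers (value of joint dose_lever between 1.453 and 1.689 rad and contact force between the fingers and lever_knob above 0.5 N), for 0.3 s.
At the end, for the whole second after the job is handed in: The drawer is out to within 10 mm of its stop, and the fingers hold the lever knob (more than 0.5 N) still on the fourth click, within 0.118 rad (0.3 of a click) of 1.571 rad (all of step 2 and value of joint dose_drawer above 0.14 m and velocity of joint dose_lever between -0.1 and 0.1 rad/s); the arm keeps its last pose, push and grip.
It fails at once if the lever is run on to the fifth click (past 1.80 rad) (value of joint dose_lever above 1.8 rad).
It fails at once if a container standing round the cabinet is moved more than 30 mm or knocked over (distance of any of vial_big, bottle_white, dropper_bottle from where it was at the start of the episode above 0.03 m or angle between any of vial_big, bottle_white, dropper_bottle's own z axis and vertical above 0.5 rad).
It also fails if it takes over 64 s, if anything falls off the work surface, if the arm or the gripper's body presses on something with over 40 N, if the wrist force passes 120 N, or if a joint passes its speed limit or range.

## Robot

A 6-joint arm with a two-finger parallel gripper is mounted at the origin on a cart in front of the work surface, level with it; the furniture and walls round the work are solid. World frame = base frame: x ahead of the robot, y to its left, z up, the work surface at z = 0. Lengths are in m, angles in rad, forces in N, time in s.
With the tool pointing down it reaches from about 0.35 to 0.85 m from the base axis. Payload 8.1 kg.
Tool frame: the origin (TCP) lies at the very end of the fingers, on their centre line; the grasp point (between the pads) lies 19 mm behind it; z points along the fingers, y is the line along which they close (so a half turn about z gives the same grasp; the last joint's range is limited). The gripper opens to 93 mm and grips with 3 to 60 N. Pads are 15 mm wide; open, the fingers measure 128 mm over their backs; the gripper's body (75 mm by 188 mm) begins 65 mm behind the grasp point.
Start: joints at [1.262, 0.13, 1.488, -0, 1.523, -0.085], TCP at [0.133, 0.585, 0.219] pointing down, gripper open.
Joint ranges: [-2.96, 2.96], [-0.89, 2.26], [0.02, 2.5], [-1.34, 4.48], [0, 2.73], [-2.66, 2.66]. Speed limits (rad/s): [2.39, 2.39, 2.79, 3.14, 3.14, 3.14].

## Interface

Orientations are given as a rotation vector (axis times angle).
In Python, from plant import monitor, eyes, ticket gives the robot as it stands.
- The arm moves only by the tool arm_command, never from a script. Its argument "deltas" is a list that holds one entry, the list of rows, each a list of 6 numbers: the shift along the world's x, y, z in cm, then the turn, a rotation vector about the world's x, y, z in degrees. In form: [[[tx, ty, tz, rx, ry, rz], ...]]. A call has 1 to 12 rows; each row shifts and turns the commanded pose from where the row before left it; what a row does not reach is not made up. A row lasts 1/12 s, in which the tool goes at most 41.7 mm and 7.16 degrees, less where a joint would pass 70% of its speed; a pose out of reach is approached as far as the arm can. A call is refused whole if a number of a shift passes 4.17 or a number of a turn 7.16, either way. A call with a gripper value outside its range is refused whole. "gripper" is the opening, from -1 (shut) to 1 (fully open), set as the call begins (left out, the last holds). The fingers move at their own pace and stop on an object; "squeeze" is the grip in N (left out, the last holds). Time passes only in rows, so rows that do not move let the fingers close. It gives the time, the measured TCP pose, the force, the opening and the grip force at its end, in the units of the state.
- monitor.read_state(): the state, without advancing time (a new reading comes with each control period).
- eyes.read_camera(name): name is "scene" or "top" or "wrist"; returns the picture (480x640x3 uint8, blue, green, red); there is no depth.
- eyes.camera_model(name): a dict with "fx", "fy", "cx", "cy" (pixels), "rvec" (rotation vector, rad) and "tvec" (3), from world to camera coordinates, as OpenCV has them. Camera axes: x right, y down, z forward; pixel columns grow to the right and rows downward; lengths in m; the calibration is good to about 2 mm. A picture is of the moment at which its call begins: read the wrist's pose just before it. camera_model takes no time and is no camera call; for the wrist camera it gives the pose at the moment of the call.
- ticket.close_job(): hands the job in; it is judged then, once.
The state is a dict: "t": time; "q": joint angles; "dq": joint speeds; "joint_torque": joint torques, N m; "tool_pos": TCP position; "orientation": TCP orientation; "force": force on the tool from outside, world axes, zero at the start; "wrist_torque": the same for the moment, N m; "opening": finger opening in m; "gripper_force": force on a finger pad.
Only numpy, scipy, OpenCV 4.12 (cv2) and the standard library are available. Lean on these libraries where they do the work, as an engineer would, in place of code of your own. Each camera call takes 0.05 s, during which the arm holds its last target. There are 200 camera calls.

## Working session

There is one attempt and no reset: what is moved stays moved. The work goes in short steps, Python scripts to look and compute and a tool call to move; the robot and the scene stay as the last step left them, time stands still between calls to the robot, and variables do not carry over. Pictures are saved under pics/ and viewed, at most 10 in all, crops included, and the job is handed in when it is done.

Besides the shell and the picture viewer there is one more tool, called after "Emit:" as name(argument=value, ...) on one line, values as JSON. arm_command: Moves the arm, as the interface text tells. Its arguments: {"type":"object","properties":{"deltas":{"type":"array"},"gripper":{"type":"number"},"squeeze":{"type":"number"}},"required":["deltas"]}

```bash
mkdir -p pics; python3 - <<'E'
from plant import monitor, eyes
import cv2, numpy as np
s=monitor.read_state(); print({k:np.round(v,3).tolist() for k,v in s.items()})
for n in ("scene","top"):
    cv2.imwrite(f"pics/{n}0.png",eyes.read_camera(n))
    m=eyes.camera_model(n); R=cv2.Rodrigues(np.array(m["rvec"]))[0]
    print(n,m["fx"],np.round(-R.T@np.array(m["tvec"]),3),np.round(R,2).tolist())
E
```

```text
{'t': 0.0, 'q': [1.262, 0.131, 1.489, -0.0, 1.523, -0.085], 'dq': [0.0, -0.001, -0.0, -0.002, 0.0, 0.001], 'joint_torque': [-0.002, -55.982, -49.177, 0.077, 0.035, -0.0], 'tool_pos': [0.133, 0.585, 0.218], 'orientation': [-0.351, -3.122, 0.003], 'force': [-0.523, -0.405, -0.576], 'wrist_torque': [0.002, 0.034, 0.007], 'gripper_force': 0.0, 'opening': 0.093}
scene 441.9425621142992 [ 0.14  -0.442  0.75 ] [[0.46, -0.89, -0.01], [-0.69, -0.35, -0.63], [0.56, 0.3, -0.77]]
top 516.2936648507573 [ 0.539 -0.195  0.971] [[-0.03, -1.0, -0.02], [-1.0, 0.03, -0.09], [0.09, 0.02, -1.0]]
```

View pics/scene0.png

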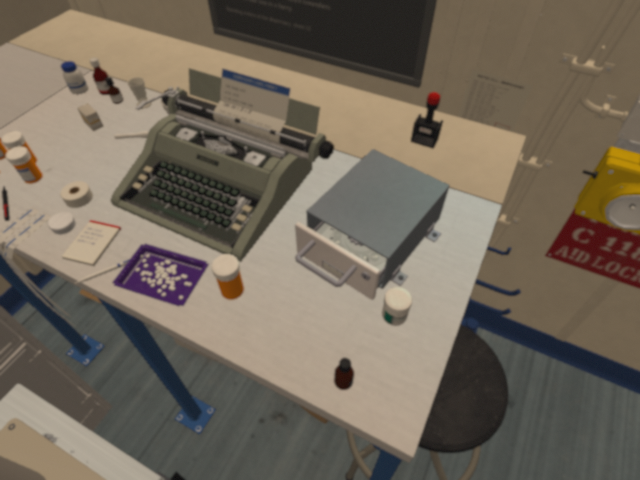

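View pics/top0.png

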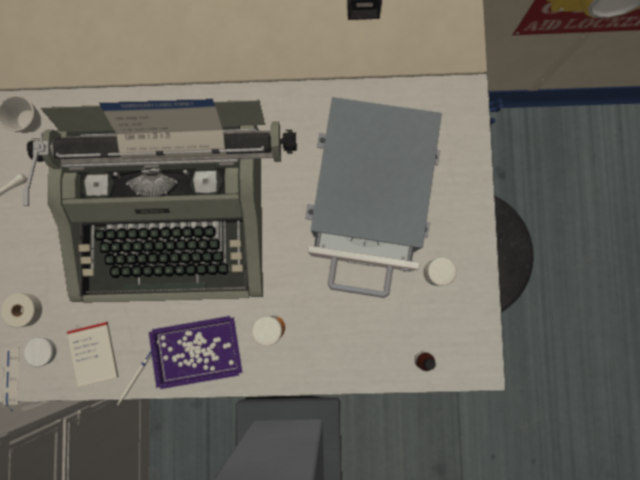

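The pictures show the cabinet's grey top in the top view at about (332,98), (441,112), (424,247), (314,233). The drawer is slightly ajar, its front runs from (310,250) to (417,267), and the handle bar runs from about (331,289) to (388,294). The vial is at (268,330), the jar at (440,271) and the dropper at (425,361).

```bash
cat > h.py <<'E'
from plant import monitor, eyes
import cv2, numpy as np
def cam(n):
    m=eyes.camera_model(n); R=cv2.Rodrigues(np.array(m["rvec"]))[0]; t=np.array(m["tvec"])
    return m,R,-R.T@t
def ray(c,p):
    m,R,o=c; d=R.T@np.array([(p[0]-m["cx"])/m["fx"],(p[1]-m["cy"])/m["fy"],1.]); return o,d/np.linalg.norm(d)
def plane(c,p,z):
    o,d=ray(c,p); return o+d*(z-o[2])/d[2]
def tri(obs):
    A=np.zeros((3,3));b=np.zeros(3)
    for c,p in obs:
        o,d=ray(c,p);P=np.eye(3)-np.outer(d,d);A+=P;b+=P@o
    x=np.linalg.solve(A,b)
    return x,[np.linalg.norm((np.eye(3)-np.outer(d,d))@(x-o)) for o,d in (ray(c,p) for c,p in obs)]
def proj(c,X):
    m,R,o=c; v=R@(np.array(X)-o); return np.array([m["fx"]*v[0]/v[2]+m["cx"],m["fy"]*v[1]/v[2]+m["cy"]])
E
python3 - <<'E'
from h import *
T=cv2.imread("pics/top0.png"); S=cv2.imread("pics/scene0.png")
for n,I,(x0,y0,x1,y1) in (("top",T,(290,80,460,310)),("scene",S,(270,130,470,310))):
    hsv=cv2.cvtColor(I,cv2.COLOR_BGR2HSV)
    if n=="top": print("hsv cab",hsv[170,375],"bench",hsv[320,400],"panel",hsv[258,360],"bar",hsv[292,360])
    else: print("hsv cab",hsv[200,375],"bench",hsv[320,300],"panel",hsv[258,360],"bar",hsv[272,320])
    m=((hsv[...,0]>85)&(hsv[...,0]<125)&(hsv[...,1]>20)&(hsv[...,2]>70)).astype(np.uint8)
    k=np.zeros_like(m);k[y0:y1,x0:x1]=m[y0:y1,x0:x1]
    k=cv2.morphologyEx(k,cv2.MORPH_OPEN,np.ones((5,5)))
    cs=cv2.findContours(k,0,1)[0]; c=max(cs,key=cv2.contourArea)
    print(n,cv2.contourArea(c),cv2.minAreaRect(c),cv2.approxPolyDP(c,6,True)[:,0].tolist())
a=cv2.resize(T[225:305,295:435],None,fx=5.6,fy=5.6,interpolation=cv2.INTER_CUBIC)[:,:784]
b=cv2.resize(S[215:300,285:425],None,fx=5.6,fy=5.6,interpolation=cv2.INTER_CUBIC)
w=np.vstack([a,b]); print(a.shape,b.shape)
w=cv2.resize(w,None,fx=4/5.6,fy=4/5.6) 
w=np.vstack([cv2.resize(T[230:300,295:435],(560,280)),cv2.resize(S[215:295,285:425],(560,320))])
cv2.imwrite("pics/crop1.png",w)
E
```

```text
hsv cab [ 75  10 103] bench [ 22  29 160] panel [ 20  29 184] bar [ 12  12 109]Traceback (most recent call last):
  File "<stdin>", line 10, in <module>
ValueError: max() iterable argument is empty
```

```bash
python3 - <<'E'
from h import *
T=cv2.imread("pics/top0.png"); S=cv2.imread("pics/scene0.png")
ct,cs_=cam("top"),cam("scene")
for n,I,(x0,y0,x1,y1),sd in (("top",T,(290,80,460,310),(375,170)),("scene",S,(270,130,470,310),(375,200))):
    f=np.zeros((482,642),np.uint8)
    cv2.floodFill(I.copy(),f,sd,0,(3,3,3),(3,3,3),4|cv2.FLOODFILL_MASK_ONLY|(255<<8))
    k=cv2.morphologyEx(f[1:-1,1:-1],cv2.MORPH_OPEN,np.ones((5,5)))
    c=max(cv2.findContours(k,0,1)[0],key=cv2.contourArea)
    ap=cv2.approxPolyDP(c,6,True)[:,0]
    print(n,cv2.contourArea(c),ap.tolist())
    print([np.round(plane(ct if n=="top" else cs_,p,.112)[:2],4).tolist() for p in ap])
w=np.vstack([cv2.resize(T[230:300,295:435],(560,280),interpolation=2),cv2.resize(S[215:295,285:425],(560,320),interpolation=2)])
cv2.imwrite("pics/crop1.png",w)
E
```

```text
top 14774.5 [[332, 99], [312, 230], [421, 245], [440, 114]]
[[0.8687, -0.1904], [0.6436, -0.1504], [0.6129, -0.3314], [0.8358, -0.3735]]
scene 7406.0 [[371, 152], [312, 211], [389, 254], [444, 183]]
[[0.8596, -0.1915], [0.6463, -0.1581], [0.6171, -0.3304], [0.838, -0.3633]]
```

View pics/crop1.png

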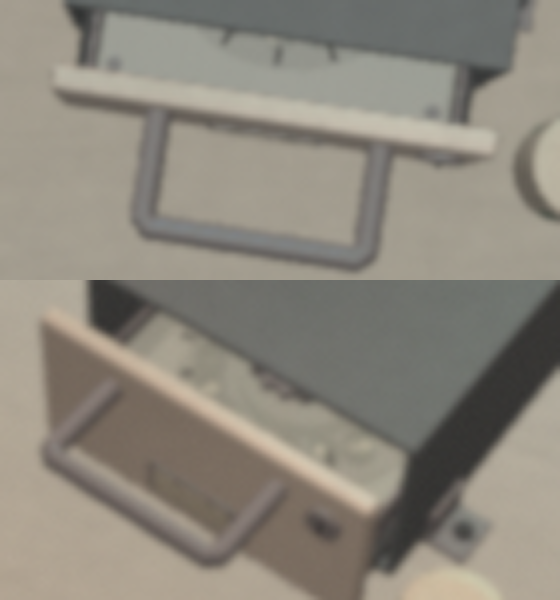

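```bash
python3 - <<'E'
from h import *
ct,cs=cam("top"),cam("scene")
L=tri([(ct,(331.2,285.4)),(cs,(298,257.4))]); R=tri([(ct,(386.4,292.9)),(cs,(338.6,282.4))])
print("bar ends",L,R,"mid",(L[0]+R[0])/2, "len",np.linalg.norm(L[0]-R[0]))
d=L[0]-R[0]; print("yaw from bar",np.degrees(np.arctan2(-d[0],d[1])))
pl,pr=plane(ct,(308.5,249.7),.104),plane(ct,(418.3,265.5),.104); d=pl-pr
print("panel",pl,pr,np.linalg.norm(d),np.degrees(np.arctan2(-d[0],d[1])), (pl+pr)/2)
print("panel scene", plane(cs,(296,224.7),.104),plane(cs,(378,272.5),.104))
for n,p,z in (("vial",(268,330),.088),("jar",(440,271),.062),("drop",(425,361),.076)):
    print(n,plane(ct,p,z)[:2])
m,Rw,o=cam("wrist"); s=monitor.read_state(); Rt=cv2.Rodrigues(np.array(s["orientation"]))[0]
print("wristcam in tool", Rt.T@(o-s["tool_pos"]), (Rw@Rt).round(2).tolist(), m["fx"]); print(Rt.round(3).tolist())
E
```

```text
bar ends (array([ 0.55033607, -0.1794529 ,  0.08902823]), [np.float64(0.00016081499566593293), np.float64(0.00016081499566589384)]) (array([ 0.53450857, -0.27173352,  0.09107015]), [np.float64(0.0011552654062137), np.float64(0.0011552654062136683)]) mid [ 0.54242232 -0.22559321  0.09004919] len 0.09365037649476597
yaw from bar -9.7323870191942
panel [ 0.61131554 -0.1432655   0.104     ] [ 0.5793071  -0.32662975  0.104     ] 0.18613701369452945 -9.901896120684222 [ 0.59531132 -0.23494762  0.104     ]
panel scene [ 0.60726948 -0.14385383  0.104     ] [ 0.57640889 -0.3268481   0.104     ]
vial [ 0.47807209 -0.07025929]
jar [ 0.57053861 -0.37049728]
drop [ 0.41800179 -0.33515617]
wristcam in tool [ 0.07500114  0.00055195 -0.16633208] [[-0.0, 1.0, -0.0], [-0.96, -0.0, -0.27], [-0.27, 0.0, 0.96]] 378.6542912370922
[[-0.975, 0.222, -0.0], [0.222, 0.975, -0.002], [0.0, -0.002, -1.0]]
```

The drawer is about 22 mm out. The bar's middle is at (0.542, -0.226, 0.088) and the cabinet yaw is about -9.7°. I'm moving above the handle.

Emit:
arm_command(deltas=[[[2.22,-3.2,0,0,0,-3.62],[2.22,-3.2,0,0,0,-3.62],[2.22,-3.2,0,0,0,-3.62],[2.22,-3.2,0,0,0,-3.62],[2.22,-3.2,0,0,0,-3.62],[2.22,-3.2,0,0,0,-3.62],[2.22,-3.2,0,0,0,-3.62],[2.22,-3.2,0,0,0,-3.62],[2.22,-3.2,0,0,0,-3.62],[2.22,-3.2,0,0,0,-3.62],[2.22,-3.2,0,0,0,-3.62],[2.22,-3.2,0,0,0,-3.62]]], gripper=-0.1)

```text
t: 1.1
tool_pos: [0.4, 0.1992, 0.2185]
orientation: [-1.485, -2.768, 0.0]
force: [1.1, -0.1, -0.1]
opening: 0.0417
gripper_force: 0.0
```

Emit:
arm_command(deltas=[[[1.2,-3.55,0,0,0,-3.62],[1.2,-3.55,0,0,0,-3.62],[1.2,-3.55,0,0,0,-3.62],[1.2,-3.55,0,0,0,-3.62],[1.2,-3.55,0,0,0,-3.62],[1.2,-3.55,0,0,0,-3.62],[1.2,-3.55,0,0,0,-3.62],[1.2,-3.55,0,0,0,-3.62],[1.2,-3.55,0,0,0,-3.62],[1.2,-3.55,0,0,0,-3.62],[1.2,-3.55,0,0,0,-3.62],[0,0,0,0,0,-3.62]]])

```text
t: 2.1
tool_pos: [0.5318, -0.1952, 0.2172]
orientation: [2.409, 2.017, -0.003]
force: [0.5, -0.5, 0.0]
opening: 0.0419
gripper_force: 0.0
```

```bash
python3 - <<'E'
from h import *
s=monitor.read_state();R=cv2.Rodrigues(np.array(s["orientation"]))[0]
print(s["t"],s["tool_pos"],s["opening"],s["q"],R.round(3).tolist(),s["force"])
c=cam("wrist");I=eyes.read_camera("wrist");cv2.imwrite("pics/w1.png",I)
import pickle;pickle.dump(c,open("w1.pkl","wb"))
print("pred bar",proj(c,(.5424,-.2256,.088)),proj(c,(.5503,-.1795,.088)),proj(c,(.5345,-.2717,.088)))
E
```

```text
2.1 [ 0.53178217 -0.19516208  0.21720256] 0.04186550528722152 [-0.44089548  0.04156283  1.5847689  -0.00201901  1.51592585 -0.26408698] [[0.176, 0.984, -0.001], [0.984, -0.176, -0.002], [-0.002, -0.001, -1.0]] [ 0.49513039 -0.48151474  0.01979149]
pred bar [333.03463684 264.24136319] [333.33789439 208.44628203] [332.75515962 315.66120383]
```

View pics/w1.png

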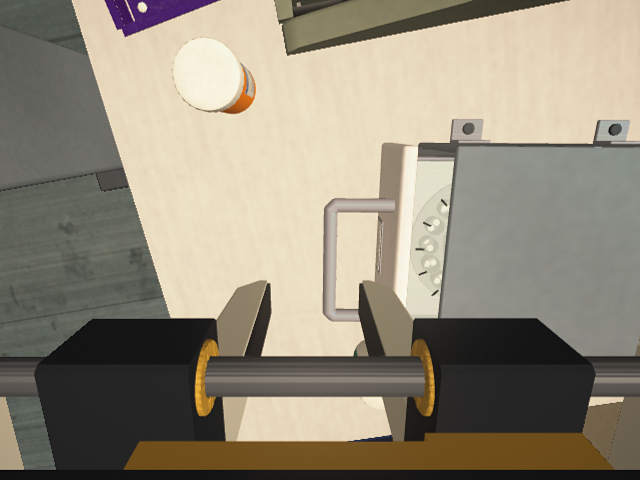

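The wrist view shows the bar vertical at column 329.5, rows 205–315, so it is about 3 mm nearer the robot than first estimated. The yaw is right, so I'm lowering over it and closing.

Emit:
arm_command(deltas=[[[0.4,-1.4,-1,0,0,0.2],[0.4,-1.4,-1,0,0,0.2],[0,0,-2.5,0,0,0],[0,0,-2.5,0,0,0],[0,0,-2.5,0,0,0],[0,0,-2.5,0,0,0],[0,0,-2,0,0,0],[0,0,-0.8,0,0,0],[0,0,0,0,0,0]]])

```text
t: 2.9
tool_pos: [0.5375, -0.2158, 0.0679]
orientation: [-2.389, -2.033, 0.003]
force: [-0.6, 0.6, 0.6]
opening: 0.0418
gripper_force: 0.0
```

Emit:
arm_command(deltas=[[[0,0,0,0,0,0],[0,0,0,0,0,0],[0,0,0,0,0,0],[0,0,0,0,0,0],[0,0,0,0,0,0],[0,0,0,0,0,0]]], gripper=-1, squeeze=25)

```text
t: 3.4
tool_pos: [0.5402, -0.2178, 0.0716]
orientation: [2.393, 2.033, 0.001]
force: [-0.8, 0.5, 3.2]
opening: 0.0103
gripper_force: 25.0
```

Emit:
arm_command(deltas=[[[-0.8,0.14,0,0,0,0],[-1.2,0.2,0,0,0,0],[-1.2,0.2,0,0,0,0],[-1.2,0.2,0,0,0,0],[-1.2,0.2,0,0,0,0],[-1.2,0.2,0,0,0,0],[-1.2,0.2,0,0,0,0],[-1.2,0.2,0,0,0,0],[-1.2,0.2,0,0,0,0],[-0.9,0.15,0,0,0,0],[-0.5,0.08,0,0,0,0],[0,0,0,0,0,0]]])

```text
t: 4.4
tool_pos: [0.4217, -0.196, 0.0716]
orientation: [-2.393, -2.033, -0.005]
force: [-0.6, 11.2, 9.1]
opening: 0.0104
gripper_force: 25.0
```

Emit:
arm_command(deltas=[[[-0.3,0.05,0,0,0,0],[-0.3,0.05,0,0,0,0],[-0.3,0.05,0,0,0,0],[0,0,0,0,0,0],[0,0,0,0,0,0]]])

```text
t: 4.82
tool_pos: [0.4163, -0.195, 0.0717]
orientation: [2.391, 2.031, 0.012]
force: [18.7, 7.4, -7.2]
opening: 0.0098
gripper_force: 25.0
```

The force rose to 19 N, so the drawer is at its stop. I'm relaxing, letting go and lifting.

Emit:
arm_command(deltas=[[[0.2,-0.03,0,0,0,0],[0,0,0,0,0,0],[0,0,0,0,0,0]]])

```text
t: 5.07
tool_pos: [0.4163, -0.195, 0.0716]
orientation: [2.394, 2.034, 0.007]
force: [5.3, 9.9, 5.0]
opening: 0.0098
gripper_force: 25.0
```

Emit:
arm_command(deltas=[[[0,0,0,0,0,0],[0,0,0,0,0,0],[0,0,0,0,0,0],[0,0,0,0,0,0],[0,0,1,0,0,0],[0,0,2,0,0,0],[0,0,3,0,0,0],[0,0,3,0,0,0],[0,0,3,0,0,0],[0,0,2,0,0,0],[0,0,0,0,0,0]]], gripper=-0.1)

```text
t: 5.98
tool_pos: [0.4168, -0.1981, 0.217]
orientation: [2.388, 2.028, 0.004]
force: [0.6, -0.5, 0.8]
opening: 0.042
gripper_force: 0.0
```

```bash
python3 - <<'E'
from h import *
import pickle
s=monitor.read_state();R=cv2.Rodrigues(np.array(s["orientation"]))[0]
print(s["t"],s["tool_pos"],s["opening"],R.round(3).tolist())
c=cam("wrist");I=eyes.read_camera("wrist");cv2.imwrite("pics/w2.png",I);pickle.dump(c,open("w2.pkl","wb"))
T=eyes.read_camera("top");S=eyes.read_camera("scene");cv2.imwrite("pics/top2.png",T);cv2.imwrite("pics/scene2.png",S)
E
```

```text
5.9833 [ 0.41677418 -0.19813382  0.21701177] 0.04198323967311707 [[0.162, 0.987, 0.007], [0.987, -0.162, -0.005], [-0.003, 0.008, -1.0]]
```

View pics/w2.png

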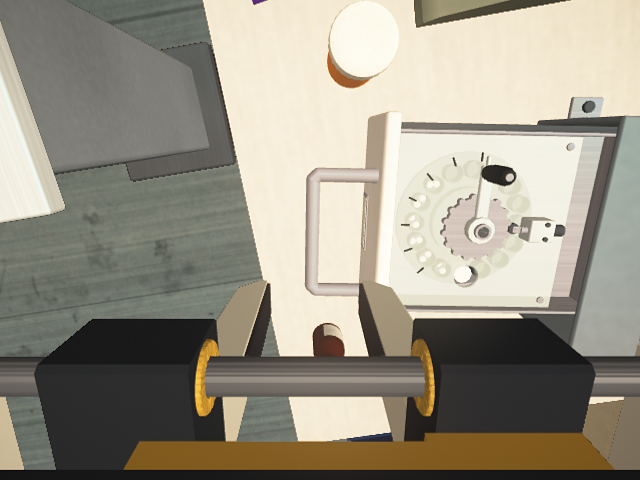

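The wrist view shows the drawer fully out, the knob as a dark blob from (490,172) to (509,178), the spindle hub at (482,232) and the lever pointing left (home).

```bash
python3 - <<'E'
from h import *
import pickle
c=pickle.load(open("w2.pkl","rb"));ct=cam("top");cs=cam("scene")
W,T,S=[cv2.imread(f"pics/{n}2.png") for n in ("w","top","scene")]
pred=np.array([.569,-.178,.09])
for n,I,cc in (("w",W,c),("top",T,ct),("scene",S,cs)):
    p=proj(cc,pred).astype(int); r=45 if n=="w" else 22
    g=cv2.cvtColor(I,cv2.COLOR_BGR2GRAY)[p[1]-r:p[1]+r,p[0]-r:p[0]+r]
    m=(g<60).astype(np.uint8); k,l,st,ce=cv2.connectedComponentsWithStats(m)
    print(n,p,[(st[i].tolist(),(ce[i]+p-r).round(1).tolist()) for i in range(1,k) if st[i,4]>15])
for z in (.047,.063,.07): print("spindle",z,plane(c,(482,232),z))
print("knob top",plane(c,(509,177),.098),"base",plane(c,(489,173),.063))
print("bar ends",plane(c,(311.5,175),.086),plane(c,(311.5,289),.086))
w=np.hstack([cv2.resize(T[210:310,330:430],(400,400),interpolation=2),cv2.resize(W[130:230,440:540],(400,400),interpolation=2)])
cv2.imwrite("pics/crop2.png",w)
E
```

```text
w [502 175] [([25, 35, 33, 21, 442], [496.7, 173.9])]
top [329 274] []
scene [302 249] [([0, 0, 16, 13, 118], [286.3, 231.0]), ([20, 21, 6, 11, 51], [302.7, 252.9])]
spindle 0.047 [ 0.56912558 -0.23536178  0.047     ]
spindle 0.063 [ 0.56242118 -0.22998628  0.063     ]
spindle 0.07 [ 0.559488   -0.22763449  0.07      ]
knob top [ 0.56965363 -0.17863787  0.098     ] base [ 0.57044014 -0.17939695  0.063     ]
bar ends [ 0.42347106 -0.15411362  0.086     ] [ 0.4076566  -0.24849663  0.086     ]
```

View pics/crop2.png

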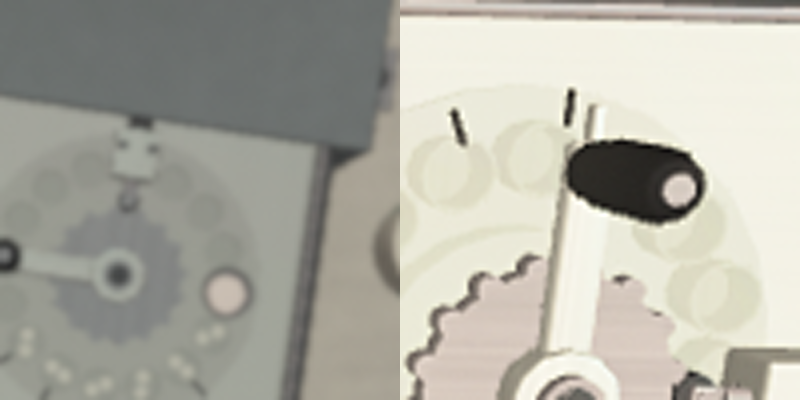

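Emit:
arm_command(deltas=[[[2.5,0.33,0,0,0,0],[2.5,0.33,0,0,0,0],[2.5,0.33,0,0,0,0],[2.5,0.33,0,0,0,0],[2.5,0.33,0,0,0,0],[2.5,0.33,0,0,0,0],[0.2,0,0,0,0,0],[0,0,0,0,0,0]]])

```text
t: 6.8
tool_pos: [0.5661, -0.176, 0.208]
orientation: [-2.39, -2.033, 0.003]
force: [-0.1, -0.2, -0.8]
opening: 0.0418
gripper_force: 0.0
```

```bash
python3 - <<'E'
from h import *
import pickle
s=monitor.read_state();R=cv2.Rodrigues(np.array(s["orientation"]))[0]
print(s["t"],s["tool_pos"],s["opening"],R.round(3).tolist())
c=cam("wrist");I=eyes.read_camera("wrist");pickle.dump(c,open("w3.pkl","wb"));cv2.imwrite("pics/w3.png",I)
c2=pickle.load(open("w2.pkl","rb"));ct=cam("top")
print("tri w2+top",tri([(c2,(510,177.5)),(ct,(331.2,274))]))
print("pred top",proj(c,(.5695,-.179,.098)),"hub",proj(c,(.5605,-.227,.068)),"tcp",proj(c,s["tool_pos"]))
E
```

```text
6.8 [ 0.56612229 -0.1760155   0.20801928] 0.04183339616461809 [[0.161, 0.987, -0.004], [0.987, -0.161, 0.002], [0.001, -0.004, -1.0]]
tri w2+top (array([ 0.56977502, -0.17965405,  0.09861164]), [np.float64(0.0007081487270560198), np.float64(0.0007081487270561263)])
pred top [319.27386442 241.04227048] hub [317.49077753 285.66483436] tcp [313.35405288 298.97205589]
```

View pics/w3.png

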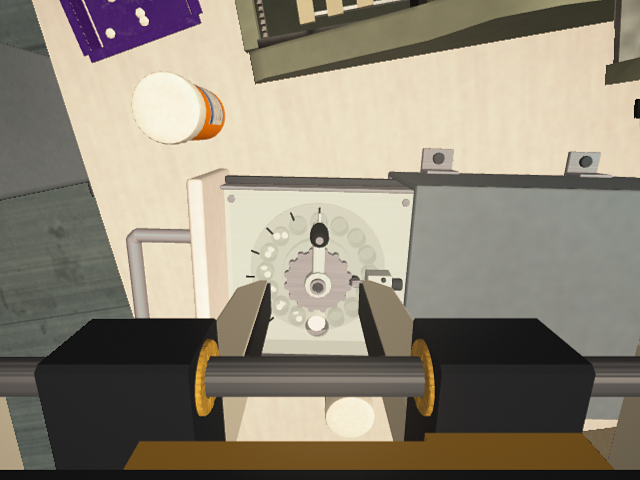

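The knob cap at (319.5,241) and the hub at (318,286) match the predictions. The knob is at (0.5697, -0.179) with its top measured at 0.0986, so I'm going down and gripping it.

Emit:
arm_command(deltas=[[[0.36,-0.32,-1,0,0,0],[0,0,-2.5,0,0,0],[0,0,-2.5,0,0,0],[0,0,-2.5,0,0,0],[0,0,-2.5,0,0,0],[0,0,-2,0,0,0],[0,0,-0.5,0,0,0],[0,0,0,0,0,0]]])

```text
t: 7.52
tool_pos: [0.5676, -0.1797, 0.0731]
orientation: [-2.392, -2.03, 0.004]
force: [0.7, -1.0, 0.8]
opening: 0.0419
gripper_force: 0.0
```

```bash
python3 - <<'E'
from h import *
s=monitor.read_state();R=cv2.Rodrigues(np.array(s["orientation"]))[0]
print(s["t"],s["tool_pos"],s["opening"],s["force"],R.round(3).tolist(), "grasp-knob", R.T@(s["tool_pos"]-np.array([.5697,-.1792,.07])))
E
```

```text
7.5167 [ 0.56763552 -0.17966236  0.07308928] 0.04187360335800738 [ 0.65526085 -0.96446732  0.79892205] [[0.162, 0.987, -0.004], [0.987, -0.162, 0.002], [0.001, -0.005, -1.0]] grasp-knob [-0.00078867 -0.00197602 -0.00308104]
```

Emit:
arm_command(deltas=[[[0.2,0,-0.2,0,0,0],[0,0,0,0,0,0],[0,0,0,0,0,0],[0,0,0,0,0,0],[0,0,0,0,0,0]]], gripper=-1, squeeze=30)

```text
t: 7.93
tool_pos: [0.5725, -0.1802, 0.0748]
orientation: [2.393, 2.033, 0.001]
force: [0.5, -0.1, 4.0]
opening: 0.0143
gripper_force: 30.0
```

Emit:
arm_command(deltas=[[[-0.487,0.059,0,0,0,5.62],[-0.49,0.01,0,0,0,5.62],[-0.49,-0.037,0,0,0,5.62],[-0.48,-0.085,0,0,0,5.62],[0,0,0,0,0,0],[0,0,0,0,0,0]]])

```text
t: 8.43
tool_pos: [0.5542, -0.1792, 0.0748]
orientation: [1.949, 2.461, 0.005]
force: [3.6, 6.7, 3.2]
opening: 0.0139
gripper_force: 30.0
```

Emit:
arm_command(deltas=[[[-0.47,-0.13,0,0,0,5.62],[-0.46,-0.18,0,0,0,5.62],[-0.44,-0.22,0,0,0,5.62],[-0.41,-0.26,0,0,0,5.62],[0,0,0,0,0,0],[0,0,0,0,0,0]]])

```text
t: 8.93
tool_pos: [0.5356, -0.1861, 0.0748]
orientation: [-1.433, -2.796, -0.006]
force: [-0.4, 11.7, 6.7]
opening: 0.014
gripper_force: 30.0
```

Emit:
arm_command(deltas=[[[-0.39,-0.3,0,0,0,5.62],[-0.35,-0.34,0,0,0,5.62],[-0.32,-0.37,0,0,0,5.62],[-0.28,-0.4,0,0,0,5.62],[0,0,0,0,0,0],[0,0,0,0,0,0]]])

```text
t: 9.43
tool_pos: [0.5221, -0.201, 0.0747]
orientation: [0.861, 3.021, 0.004]
force: [-2.2, 9.5, 6.2]
opening: 0.0139
gripper_force: 30.0
```

```bash
cat > st.py <<'E'
from h import *
s=monitor.read_state();R=cv2.Rodrigues(np.array(s["orientation"]))[0];p=s["tool_pos"]-19e-3*R[:,2]
d=p[:2]-np.array([.564,-.2295])
print(s["t"],s["tool_pos"].round(4),"lever deg",np.degrees(np.arctan2(d[1],d[0]))-80.3,"r",np.hypot(*d),"yaw",np.degrees(np.arctan2(R[1,1],R[0,1])),"z",R[:,2].round(3),"F",s["force"].round(1),s["wrist_torque"].round(2),s["opening"],s["q"][5])
E
python3 st.py
```

```text
9.4333 [ 0.5221 -0.201   0.0747] lever deg 65.49314819476736 r 0.05065881056515644 yaw 58.196418480762574 z [ 0.001  0.002 -1.   ] F [-2.2  9.5  6.2] [ 1.54  0.25 -0.  ] 0.013930511194511939 -1.4774453501826825
```

Emit:
arm_command(deltas=[[[-0.24,-0.43,0,0,0,5.62],[-0.2,-0.45,0,0,0,5.62],[-0.15,-0.47,0,0,0,5.62],[-0.11,-0.48,0,0,0,5.62],[0,0,0,0,0,0],[0,0,0,0,0,0]]])

```text
t: 9.93
tool_pos: [0.5151, -0.2197, 0.0747]
orientation: [0.256, 3.13, 0.003]
force: [-2.4, 7.4, 6.3]
opening: 0.0138
gripper_force: 30.0
```

```bash
python3 st.py; python3 - <<'E'
from h import *
import pickle
c=cam("wrist");W=eyes.read_camera("wrist");T=eyes.read_camera("top");pickle.dump(c,open("w4.pkl","wb"))
cv2.imwrite("pics/w4.png",W);cv2.imwrite("pics/top4.png",T)
print("hub",proj(c,(.561,-.228,.068)),"knob",proj(c,(.512,-.220,.063)), proj(cam("top"),(.561,-.228,.068)))
v=np.hstack([cv2.resize(W,(480,360)),cv2.resize(T[230:330,330:410],(288,360),interpolation=2)]);cv2.imwrite("pics/v4.png",v)
E
```

```text
9.9333 [ 0.5151 -0.2197  0.0747] lever deg 88.39061256859436 r 0.04987826399225761 yaw 80.66590760648639 z [ 0.001  0.002 -1.   ] F [-2.4  7.4  6.3] [1.36 0.32 0.  ] 0.013809052441155028 -1.9047648392159182
hub [312.00174459 372.72974934] knob [311.63099144 281.36472136] [358.97795617 278.68764324]
```

View pics/v4.png

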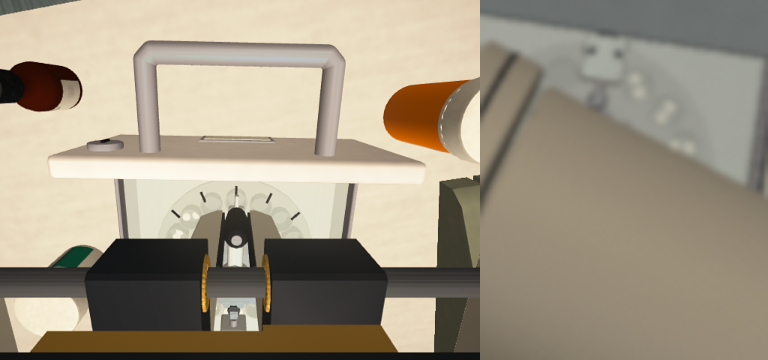

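```bash
python3 - <<'E'
from h import *
import pickle
c=pickle.load(open("w4.pkl","rb")); k=4/3
L=plane(c,(344*k-3,46*k+2),.086);Rr=plane(c,(137*k+3,46*k+2),.086);m=(L+Rr)/2;d=L-Rr;d/=np.linalg.norm(d)
print("bar",L,Rr,m,"yaw",np.degrees(np.arctan2(-d[0],d[1])))
W=cv2.imread("pics/w4.png");g=cv2.cvtColor(W,cv2.COLOR_BGR2GRAY)[305:335,300:330];print((g[::4,::3]).tolist())
K=plane(c,(236*k,240.5*k),.098);print("knob top",K)
y=np.array([.169,.986]);x=np.array([.986,-.169]);S=m[:2]+.147*x
r=K[:2]-S;print("S",S,"lever deg",np.degrees(np.arctan2(-r@x,r@y)),np.hypot(*r))
E
```

```text
bar [ 0.42502476 -0.15040392  0.086     ] [ 0.40848178 -0.25047184  0.086     ] [ 0.41675327 -0.20043788  0.086     ] yaw -9.387093491685325
[[38, 37, 38, 39, 39, 40, 40, 40, 40, 40], [35, 37, 38, 44, 45, 47, 46, 43, 41, 40], [35, 38, 43, 43, 48, 65, 51, 44, 44, 41], [35, 40, 41, 134, 190, 189, 191, 150, 46, 43], [126, 39, 41, 194, 187, 187, 186, 191, 47, 44], [188, 107, 41, 58, 190, 187, 189, 66, 50, 108], [184, 156, 222, 90, 38, 46, 45, 78, 177, 186], [182, 150, 222, 228, 235, 234, 234, 228, 173, 183]]
knob top [ 0.51561661 -0.21917     0.098     ]
S [ 0.56169527 -0.22528088] lever deg 92.17158074004682 0.046482098691739984
```

The lever points straight at the front tick. It reads 88° from the tool position and 92° from the camera, and the drawer is still at its stop. I'll hold briefly, check and hand in.

Emit:
arm_command(deltas=[[[0,0,0,0,0,0],[0,0,0,0,0,0],[0,0,0,0,0,0],[0,0,0,0,0,0],[0,0,0,0,0,0],[0,0,0,0,0,0],[0,0,0,0,0,0],[0,0,0,0,0,0]]])

```text
t: 10.7
tool_pos: [0.5152, -0.2194, 0.0747]
orientation: [0.256, 3.13, 0.003]
force: [-2.1, 7.3, 7.3]
opening: 0.0143
gripper_force: 30.0
```

```bash
python3 st.py; python3 -c "
from plant import ticket
print(ticket.close_job())"
```

```text
10.7 [ 0.5152 -0.2194  0.0747] lever deg 88.08129840635526 r 0.04984828440283623 yaw 80.65038053885752 z [ 0.001  0.002 -1.   ] F [-2.1  7.3  7.3] [ 1.41  0.3  -0.01] 0.01425700757463618 -1.9039973242299537
the job is handed in; nothing more can be done
None
```

I pulled the drawer to its stop and handed the job in at 10.7 s with the gripper still holding the lever on the fourth click (about 88–92°) and the containers untouched; no verdict was returned.

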